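# Square up the ripening boards and tag the pile

### The arm

A 6-joint arm with a two-finger parallel gripper is mounted at the origin on the work surface. World frame = base frame: x ahead of the robot, y to its left, z up, the work surface at z = 0. Lengths are in mm, angles in degrees, forces in N, time in s.
With the tool pointing down it reaches from about 300 to 850 mm from the base axis. Payload 4.2 kg.
Tool frame: the origin (TCP) lies between the finger pads; the fingertips stand 11 mm ahead of it and the grasp point (between the pads) lies 8 mm behind it (env.tips_ahead is the distance from the TCP to the fingertips, in mm); z points along the fingers, y is the line along which they close (so a half turn about z gives the same grasp; the last joint's range is limited). The gripper opens to 91 mm and grips with 3 to 60 N. Pads are 32 mm wide; open, the fingers measure 118 mm over their backs; the gripper's body (76 mm by 178 mm) begins 60 mm behind the grasp point.
Start: joints at [75.917, 18.312, 89.639, -0, 72.044, -1.146], TCP at [128.735, 560.419, 224.976] pointing down, gripper open.
Joint ranges: [-177.97, 177.97], [-48.28, 115.42], [12.27, 149.76], [-77.06, 257.06], [2.81, 150.46], [-146.56, 146.56]. Speed limits (degrees/s): [147.25, 147.25, 180, 180, 180, 180].

### API

Orientations are given as [roll, pitch, yaw] about the fixed x, y, z axes, in that order (R = Rz(yaw) Ry(pitch) Rx(roll)).
In Python, from workcell import env, cams gives the robot as it stands.
- The arm moves only by the tool step_arm, never from a script. Its arguments are lists of equal length, an entry for each row: "linear": the shift along the tool's x, y, z in units of 30 cm (1.0 is 30 cm), a list of three; "turn": the turn about the tool's z in units of 360 degrees (1.0 is 360 degrees). In form: {"linear": [[tx, ty, tz], ...], "turn": [turn, ...]}. A call has 1 to 20 rows; each row is the pose to reach, as a shift and turn from the pose commanded when the call began, along the tool's axes at that moment, turning the shorter way round; what a row does not reach only later rows make up. A row lasts 1/8 s, in which the tool goes at most 62.5 mm and 10.7 degrees, less where a joint would pass 70% of its speed; a pose out of reach is approached as far as the arm can. A call with a number of a shift or a turn outside -1 to 1 is refused whole. A call with a gripper value outside its range is refused whole. "fingers" is the closure, from -1 (fully open) to 1 (shut), so that 0 is half open, set as the call begins (left out, the last holds). The fingers move at their own pace and stop on an object; "force" is the grip in N (left out, the last holds). Time passes only in rows, so rows that repeat a pose let the fingers close. It gives the time, the measured TCP pose, the force, the opening and the grip force at its end, in the units of the state.
- env.state(): the state, without advancing time (a new reading comes with each control period).
- cams.grab_frame(name): name is "scene" or "top" or "wrist"; returns a dict with "color" (384x512x3 uint8, blue, green, red), "fx", "fy", "cx", "cy" (pixels), "dist" ([k1, k2, p1, p2, k3] as OpenCV has them; the pictures are not rectified), "extrinsics" (4x4, takes a point from camera to world coordinates); the wrist camera has in their place "tool_from_camera" (4x4, takes a point from camera to tool coordinates, whose origin is the TCP and whose axes are the flange's). Camera axes: x right, y down, z forward; pixel columns grow to the right and rows downward; lengths in mm; the calibration is good to about 2 mm. A picture is of the moment at which its call begins: read the wrist's pose just before it. There is no depth.
- env.job_done(): hands the job in; it is judged then, once.
The state is a dict: "time_s": time; "qpos": joint angles; "qvel": joint speeds; "effort": joint torques, N m; "ee_pos": TCP position; "ee_rot": TCP orientation; "force": force on the tool from outside, world axes, zero at the start; "torque": the same for the moment, N m; "gripper_width": finger opening in mm; "gripper_force": force on a finger pad.
Only numpy, scipy, OpenCV 4.12 (cv2) and the standard library are available. Lean on these libraries where they do the work, as an engineer would, in place of code of your own. Each camera call takes 0.05 s, during which the arm holds its last target. There are 200 camera calls.

### The job

Bring the two washed ripening boards into one square pile in the seat of the stacking bench: the dark board at the bottom, the light board on it, both flush against the blue back fence and against the step up to the high wing, edges in line. Then lift the green 'ready' tag out of its rack and leave it hanging still by its hole on the brass peg of the tag post. Leave the two cheeses, the jar and the brush where they are.

Things in the scene. Friction and masses are not known exactly. Their poses are not given: they have to be found in the camera images.
- bench: Fixed low metal bench across the robot's front, in one piece, turned up to about 9 degrees: a seat in the middle, a low wing left, a high wing right, a blue fence behind the seat. Origin on the table under the centre of the finished pile; x points away from the robot, y to the left. Measures in mm in this frame. The wings have no rim; the front is open.
- pile_seat (a point): Point on the SEAT's flat top (z = 30), at the centre of the finished pile, axes as the bench. The seat spans x -135 to 75, y -55 to 65. A pile flush with fence and step is centred here (x = 0, y = 0).
- low_wing (a point): Point on the LOW WING's inner edge (y = 65): flat top at z = 34, 4 above the seat; it spans x -135 to 90, y 65 to 415.
- high_wing (a point): Point on the HIGH WING's inner edge (y = -55): flat top at z = 54; it spans x -135 to 90, y -415 to -55. Its upright side at y = -55 is the step, 24 above the seat: it stops the lower board, and its top 4 mm stop the upper board.
- fence (a point): Middle of the top edge of the BLUE BACK FENCE's face: an upright face at x = 75 looking to the robot, behind the seat only, y -55 to 65, top at z = 85, 15 thick.
- board_dark: Loose dark-brown wooden ripening board, 150 (its x) x 110 (its y) x 20 mm, 160 to 320 g, too wide to grip across; it starts flat on the low wing, turned up to about 17 degrees to the bench. Origin at the centre of its underside, z up. Slides on the metal when pushed at an edge, and drops 4 mm when it has passed fully into the seat (10 mm of play there along y).
- board_light: Loose light wooden ripening board, same size, 160 to 320 g, starting flat on the high wing, turned up to about 17 degrees. Origin at the centre of its underside. Pushed to +y (bench frame) it slides over the lower board lying in the seat and drops 4 mm onto it when past the wing's edge.
- tag: Loose green tag plate standing upright in the rack: 8 mm thick (its x), 60 wide (its y), 110 tall (its z), 60 g. Origin at the centre of its lower edge. A 25 mm round hole goes through it along its x, centred 70 mm above the lower edge (40 below the top edge). Can be pinched by its top 25 mm across its thickness from above.
- tag_hole (a point): Centre of the tag's hole.
- rack: Fixed grey slot rack on the table in front of one of the wings (left or right varies), walls 50 mm high, slot 14 (x) x 68 (y) mm, slot floor 6 mm above the table, 50 x 110 mm foot. Origin at the centre of its underside. The tag stands in the slot, so its lower edge must be lifted clear of 50 mm.
- post: Fixed tag post in front of the other wing, origin on the table. In its frame (mm): foot 70 (x) x 90 (y) x 12, wooden column 14 x 22 centred at x = 20, top at z = 168. A round brass peg, 10 thick, leaves the column's face at x = 13, z = 150 and points along the post's -x (towards the robot), rising 12 degrees, 60 mm long, tip at x = -46, z = 162.
- peg_mid (a point): Point on the peg's axis, 32 mm along it from the column's face; axes as the post (peg points to -x).
- cheese_low: Bystander: loose yellow cheese wheel, 90 mm across, 40 tall, on the outer part of the low wing behind the dark board. Origin at the centre of its underside.
- cheese_high: Bystander: loose brown cheese wheel, 90 mm across, 38 tall, on the outer part of the high wing behind the light board. Origin at the centre of its underside.
- jar: Bystander: loose jar, 66 mm across, 120 tall, on the table beyond one wing. Origin at the centre of its underside.
- brush: Bystander: loose wooden brush, 160 mm long, lying on the table beyond the other wing; origin near the middle of its length.
There are look-alikes about, which are no part of the job. What is shaped like the board_light but red is not meant.

How it is judged (in metres and radians):
On the way, in this order (a step that is already met when the one before it is completed fails the run):
1. both boards lie squarely piled in the seat, dark below light (x of board_dark in the frame of pile_seat between -0.005 and 0.005 m and y of board_dark in the frame of pile_seat between -0.005 and 0.005 m and z of board_dark in the frame of pile_seat between -0.003 and 0.003 m and angle between the x axis of each of board_dark, board_light and the x axis of bench, either way round below 0.05 rad and angle between each of board_dark, board_light's own z axis and vertical below 0.04 rad and linear speed of each of board_dark, board_light below 0.02 m/s and x of board_light in the frame of pile_seat between -0.005 and 0.005 m and y of board_light in the frame of pile_seat between -0.005 and 0.005 m and z of board_light in the frame of pile_seat between 0.017 and 0.023 m and horizontal distance between board_dark and board_light below 0.005 m and angle between the x axis of board_dark and the x axis of board_light, either way round below 0.05 rad), for 0.2 s.
2. the tag hangs free on the peg (distance between tag_hole and peg_mid below 0.034 m and contact force between tag and post above 0.05 N and contact force between tag and the fingers below 0.05 N and linear speed of tag below 0.15 m/s and angle between tag's own z axis and vertical below 0.5 rad), for 0.2 s.
At the end, for the whole second after the job is handed in: Dark board flat on the seat, light board flat on it, each within 5 mm of flush with fence and step and 3 degrees of square, centres within 5 mm of each other, at rest; the tag hangs released, hardly swinging (under 0.15 m/s), by its hole on the peg (hole within 34 mm of the peg's middle point) (all of step 1 and all of step 2); the robot touches nothing.
It fails at once if the cheese on the low wing is pushed more than 20 mm from its place (distance of cheese_low from where it was at the start of the episode above 0.02 m).
It fails at once if the cheese on the high wing is pushed more than 20 mm from its place (distance of cheese_high from where it was at the start of the episode above 0.02 m).
It fails at once if the jar is pushed more than 20 mm from its place (distance of jar from where it was at the start of the episode above 0.02 m).
It fails at once if the brush is pushed more than 20 mm from its place (distance of brush from where it was at the start of the episode above 0.02 m).
It also fails if it takes over 72 s, if anything falls off the work surface, if the arm or the gripper's body presses on something with over 40 N, if the wrist force passes 120 N, or if a joint passes its speed limit or range.

## Working session

There is one attempt and no reset: what is moved stays moved. The work goes in short steps, Python scripts to look and compute and a tool call to move; the robot and the scene stay as the last step left them, time stands still between calls to the robot, and variables do not carry over. Pictures are saved under pics/ and viewed, at most 12 in all, crops included, and the job is handed in when it is done.

Besides the shell and the picture viewer there is one more tool, called as name([rows], argument=value, ...), one row to a line, values as JSON. step_arm: Moves the arm, as the interface text tells. Its arguments: {"type":"object","properties":{"linear":{"type":"array"},"turn":{"type":"array"},"fingers":{"type":"number"},"force":{"type":"number"}},"required":["linear","turn"]}

```bash
ls; mkdir -p pics
python3 - <<'E'
from workcell import env, cams
import cv2, numpy as np, pickle
d={}
for n in ("scene","top"):
    f=cams.grab_frame(n); d[n]=f; cv2.imwrite(f"pics/{n}0.png",cv2.resize(f["color"],None,fx=1.5,fy=1.5,interpolation=cv2.INTER_CUBIC))
    print(n,f["fx"],f["fy"],f["cx"],f["cy"],f["dist"]);print(np.round(f["extrinsics"],3))
pickle.dump(d,open("f0.pkl","wb"))
print(env.state())
E
```

```text
pics
scene 401.56659881217956 401.56659881217956 253.94438470429787 195.34404841920704 [-0.05950427  0.          0.          0.          0.        ]
[[-3.030000e-01  7.760000e-01 -5.530000e-01  1.156253e+03]
 [ 9.530000e-01  2.400000e-01 -1.850000e-01  2.434780e+02]
 [-1.000000e-02 -5.830000e-01 -8.120000e-01  1.089914e+03]
 [ 0.000000e+00  0.000000e+00  0.000000e+00  1.000000e+00]]
top 473.8128763157481 473.8128763157481 257.4006514504627 191.35296332559267 [-0.18728739  0.          0.          0.          0.        ]
[[ 1.400000e-02 -9.950000e-01  1.000000e-01  3.603710e+02]
 [-1.000000e+00 -1.300000e-02  8.000000e-03  2.367800e+01]
 [-7.000000e-03 -1.000000e-01 -9.950000e-01  1.369209e+03]
 [ 0.000000e+00  0.000000e+00  0.000000e+00  1.000000e+00]]
{'time_s': 0.1, 'qpos': array([ 7.59181347e+01,  1.83454368e+01,  8.96980011e+01, -3.13998531e-03,
        7.20433067e+01, -1.14472472e+00]), 'qvel': array([-0.12375918, -0.02756406, -0.13256692,  0.0061948 ,  0.10252703,
       -0.072222  ]), 'effort': array([ 2.80999620e-04, -4.13337278e+01, -2.32509470e+01,  7.28666992e-02,
        4.19552845e-02, -7.07574509e-05]), 'ee_pos': array([128.63323858, 559.99289128, 224.23940176]), 'ee_rot': array([-1.79913213e+02,  1.25199816e-03,  1.67063831e+02]), 'force': array([ 0.48314467, -0.29601005,  0.22576688]), 'torque': array([ 0.02975432,  0.01924419, -0.00257322]), 'gripper_force': 0.0, 'gripper_width': 91.39825222726414}
```

View pics/top0.png

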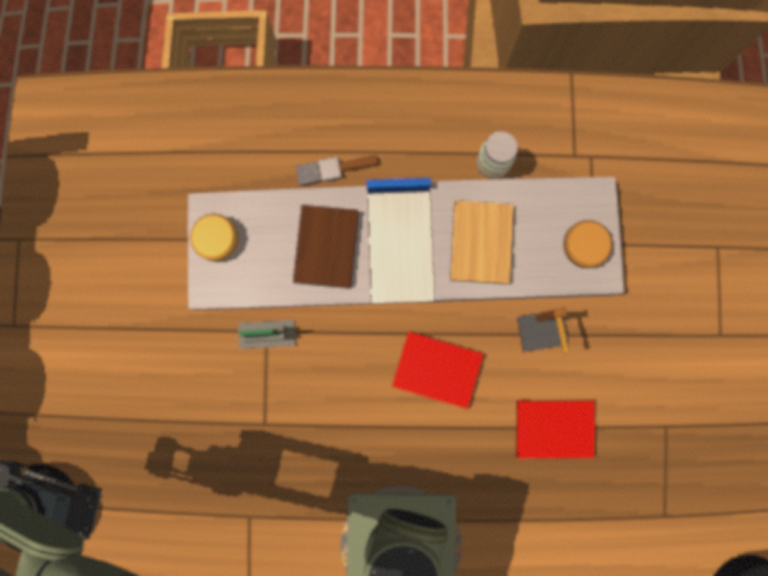

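View pics/scene0.png

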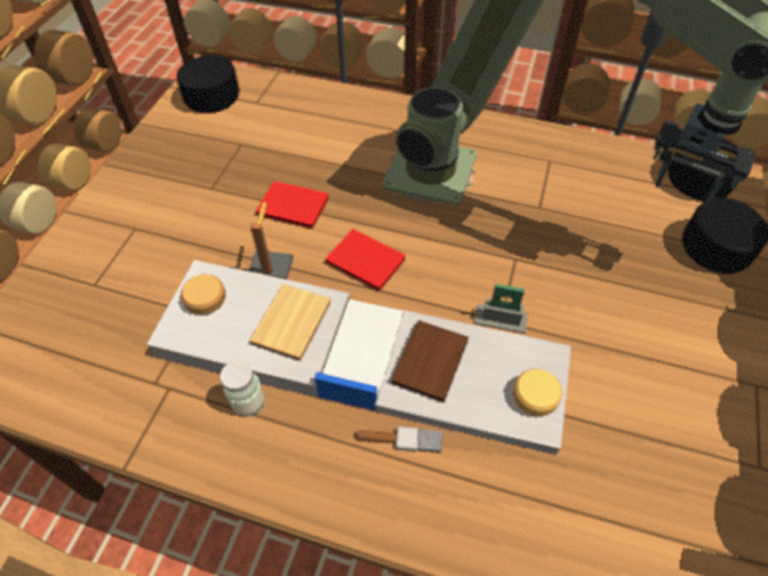

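Both overviews agree. In top0 pixels (x1.5 scale):
- dark board (327,246)
- light, striped wood board (482,242)
- seat (400,246) and blue fence (399,185)
- tag and rack (267,332)
- post (545,332)

Possible mix-ups for board_light are the red boards at (438,370) and (556,430) and the cream seat at (400,246). The light wooden one on the high wing fits the description. Next I measure everything, with one close crop to check.

```bash
cat > h.py <<'E'
import numpy as np, cv2, pickle
from scipy.optimize import least_squares
def K(f): return np.array([[f["fx"],0,f["cx"]],[0,f["fy"],f["cy"]],[0,0,1]])
def ray(f,px,E=None):
    E=f["extrinsics"] if E is None else E
    p=cv2.undistortPoints(np.float64(px).reshape(-1,1,2),K(f),np.float64(f["dist"])).reshape(-1,2)
    d=np.c_[p,np.ones(len(p))]@E[:3,:3].T
    return E[:3,3],d
def onz(f,px,z,E=None):
    o,d=ray(f,px,E); return o+d*((z-o[2])/d[:,2])[:,None]
def proj(f,P,E=None):
    E=f["extrinsics"] if E is None else E
    Ei=np.linalg.inv(E); return cv2.projectPoints(np.float64(P).reshape(-1,1,3),cv2.Rodrigues(Ei[:3,:3])[0],Ei[:3,3],K(f),np.float64(f["dist"]))[0].reshape(-1,2)
def frame(p,P):  # planar pose (x,y,deg) applied to local points
    c,s=np.cos(np.radians(p[2])),np.sin(np.radians(p[2])); P=np.float64(P).reshape(-1,3)
    return np.c_[p[0]+c*P[:,0]-s*P[:,1],p[1]+s*P[:,0]+c*P[:,1],P[:,2]]
def fit(obs,x0): # obs: list of (frame, pix, localpts)
    r=lambda p:np.concatenate([(proj(f,frame(p,L))-px).ravel() for f,px,L in obs])
    s=least_squares(r,x0,loss="soft_l1"); return s.x,np.abs(s.fun).reshape(-1,2).round(1)
def board(f,mask,z):
    c=max(cv2.findContours(mask.astype(np.uint8),cv2.RETR_EXTERNAL,cv2.CHAIN_APPROX_NONE)[0],key=cv2.contourArea)
    P=onz(f,c.reshape(-1,2),z)[:,:2]; return cv2.minAreaRect(P.astype(np.float32)),cv2.boundingRect(c)
E
python3 - <<'E'
from h import *
d=pickle.load(open("f0.pkl","rb"));t=d["top"];s=d["scene"]
def sub(f,pts):
    g=cv2.cvtColor(f["color"],cv2.COLOR_BGR2GRAY)
    return cv2.cornerSubPix(g,np.float32(pts).reshape(-1,1,2),(3,3),(-1,-1),(3,30,.01)).reshape(-1,2)
tp=sub(t,np.array([[189,308],[188,194],[615,178],[623,293],[368,303],[434,300]])/1.5+-.17)
L=[[-135,415,34],[90,415,34],[90,-415,54],[-135,-415,54],[-135,65,34],[-135,-55,54]]
sp=sub(s,np.array([[571,347],[562,444],[150,347],[194,262]])/1.5-.17)
Ls=[[-135,415,34],[90,415,34],[90,-415,54],[-135,-415,54]]
for o in ([(t,tp,L)],[(t,tp,L),(s,sp,Ls)]):
    p,r=fit(o,[500,20,3]);print("bench",p.round(2),r.tolist())
np.save("bench.npy",p)
h=cv2.cvtColor(t["color"],cv2.COLOR_BGR2HSV).astype(int)
reg=np.zeros(h.shape[:2],bool);reg[128:200,130:415]=1
# print colours
for n,q in dict(dark=(327,246),light=(482,242),seat=(400,246),wing=(260,250),fence=(399,185),tag=(262,333),rack=(250,340),peg=(562,330),foot=(535,335)).items():
    print(n,h[int(q[1]/1.5),int(q[0]/1.5)])
mk={"dark":reg&(h[...,2]<120)&(np.arange(512)<244)&(np.arange(512)>170),"light":reg&(h[...,1]>70)&(np.arange(512)>292)&(np.arange(512)<350)}
for n,zt,z in (("dark",54,54),("light",74,74)):
    print(n,board(t,mk[n],zt))
crop=cv2.resize(t["color"][105:245,150:420],None,fx=2.9,fy=2.9,interpolation=cv2.INTER_CUBIC)
cr2=cv2.resize(s["color"][120:230,140:250],None,fx=2.9,fy=2.9,interpolation=cv2.INTER_CUBIC)
cr3=cv2.resize(s["color"][170:240,300:370],(319,319),interpolation=cv2.INTER_CUBIC)
bot=np.zeros((180,crop.shape[1],3),np.uint8)
a=cv2.resize(s["color"][130:190,150:200],(216,260),interpolation=cv2.INTER_CUBIC)  # post
b=cv2.resize(s["color"][180:230,305:365],(312,260),interpolation=cv2.INTER_CUBIC)
c=cv2.resize(t["color"][200:240,335:400],(255,157),interpolation=cv2.INTER_CUBIC)
top=np.zeros((310,783,3),np.uint8);top[:260,:216]=a;top[:260,216:528]=b;top[:157,528:]=c
cc=crop[:280,:783];cv2.imwrite("pics/crop1.png",np.vstack([cc,top]))
E
```

```text
bench [601.89   6.08   2.45] [[0.9, 0.1], [0.4, 0.2], [0.4, 1.1], [0.3, 1.7], [1.1, 0.1], [1.3, 0.1]]
bench [602.01   4.63   2.63] [[0.2, 0.4], [0.0, 0.2], [0.0, 1.6], [0.3, 1.2], [1.8, 0.0], [2.0, 0.0], [1.2, 1.5], [1.4, 0.2], [0.4, 0.5], [0.6, 0.4]]
dark [ 11 170  99]
light [ 18 148 225]
seat [ 22  43 225]
wing [ 11  48 212]
fence [107 185 163]
tag [ 62  97 108]
rack [ 20  48 127]
peg [ 18 189 196]
foot [15 32 96]
dark (((568.4345092773438, 145.28317260742188), (113.90526580810547, 146.48240661621094), 84.94882202148438), (196, 137, 46, 55))
light (((578.2056884765625, -141.7301483154297), (115.28678894042969, 154.1152801513672), 87.11139678955078), (300, 133, 43, 57))
```

View pics/crop1.png

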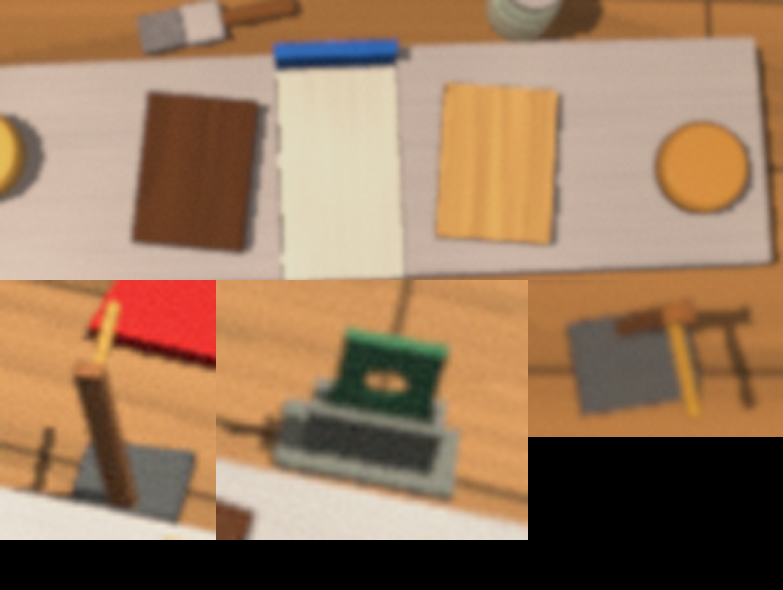

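The crop confirms the light striped wooden board with dark board and seat. The tag stands in its rack with its hole showing, and the peg points at the robot. Next I refine the bench from the fence and seat, and locate the tag and post.

Run:
```python
from h import *
d=pickle.load(open("f0.pkl","rb"));t=d["top"];s=d["scene"]
def tri(a,b):
    oa,da=ray(t,a);ob,db=ray(s,b)
    A=np.c_[da[0],-db[0]];k=np.linalg.lstsq(A,ob-oa,rcond=None)[0]
    P,Q=oa+k[0]*da[0],ob+k[1]*db[0];return ((P+Q)/2).round(1),round(float(np.linalg.norm(P-Q)),1)
c=lambda u,v:[(u-528+.5)/3.923+334.5,(v-280+.5)/3.923+199.5]
e=lambda u,v:[(u+.5)/4.32+149.5,(v-280+.5)/4.32+129.5]
print("tip",tri(c(694,413),e(116,304)),"base",tri(c(675,324),e(99,364)), "coltop",tri(c(679,312),e(91,368)))
h=cv2.cvtColor(t["color"],cv2.COLOR_BGR2HSV).astype(int)
foot=onz(t,[c(570,324),c(581,414),c(688,400)],12);print("foot corners",foot.round(0).tolist())
m=(h[...,0]>100)&(h[...,0]<118)&(h[...,1]>150);r=board(t,m,85);print("fence top",r)
p=np.load("bench.npy");print(p)
m=(h[...,0]>19)&(h[...,0]<40)&(h[...,1]<75)&(h[...,2]>190);m[:128]=0;m[:,:235]=0;m[:,300:]=0
print("seat",board(t,m,32)); ys,xs=np.nonzero(m);
for row in (140,160,180,195):
    q=np.nonzero(m[row])[0]; a=onz(t,[[q[0]-.5,row]],34)[0];b=onz(t,[[q[-1]+.5,row]],54)[0]
    R=np.radians(2.5);loc=lambda P:((-np.sin(R)*(P[0]-602)+np.cos(R)*(P[1]-5.3)).round(1))
    print(row,q[0],q[-1],loc(a),loc(b))
g=(h[...,0]>50)&(h[...,0]<90)&(h[...,1]>85);g[:205]=0;g[240:]=0
print("tag top view",board(t,g,116), g.sum())
hs=cv2.cvtColor(s["color"],cv2.COLOR_BGR2HSV).astype(int)
f=lambda u,v:[(u-216+.5)/5.2+304.5,(v-280+.5)/5.2+179.5]
print("tag top from scene",onz(s,[f(346,333),f(447,349)],116).round(1).tolist())
print("rack top corners scene",onz(s,[f(282,405),f(275,458)],50).round(1).tolist())
# whole image rack in top
r=(h[...,1]<60)&(h[...,2]<175);r[:205]=0;r[240:]=0;r[:,:140]=0;r[:,220:]=0
print("rack",board(t,r,50))
```

```text
tip (array([ 376.5, -273.5,  168.5]), 0.3) base (array([ 434.5, -261.1,  168. ]), 0.6) coltop (array([ 442.2, -263.2,  171.2]), 0.4)
foot corners [[443.0, -220.0, 12.0], [377.0, -228.0, 12.0], [388.0, -308.0, 12.0]]
fence top (((680.0296630859375, 15.499141693115234), (17.13216781616211, 111.12975311279297), 0.8360669016838074), (245, 120, 41, 7))
[602.01161167   4.62627595   2.63408262]
seat (((571.2921142578125, 10.448249816894531), (203.99952697753906, 115.88285827636719), 3.1337223052978516), (246, 130, 43, 72))
140 246 285 63.5 -50.1
160 246 286 65.0 -50.8
180 248 286 60.9 -48.7
195 247 287 64.8 -50.0
tag top view (((401.9259338378906, 261.3027648925781), (4.706797122955322, 51.33694076538086), 5.404176235198975), (162, 221, 20, 3)) 32
tag top from scene [[405.7, 233.7, 116.0], [399.8, 291.8, 116.0]]
rack top corners scene [[419.6, 206.8, 50.0], [458.2, 211.0, 50.0]]
rack (((402.4660339355469, 256.4975280761719), (39.98292541503906, 99.02010345458984), 5.032662868499756), (160, 215, 36, 16))
```

```bash
cat > plan.py <<'E'
import numpy as np, json, os
from workcell import env
B=np.array([601,6.3,2.7]); PEG=np.array([403.5,-269.5,8.0]); W=np.zeros(3)
C="cmd.json"
def cmd(): return np.array(json.load(open(C))) if os.path.exists(C) else np.array([128.735,560.419,224.976,167.06])
def axes(yaw):
    a=np.radians(yaw); return np.array([[np.cos(a),np.sin(a),0],[np.sin(a),-np.cos(a),0],[0,0,-1]])
def to_w(F,w):
    a=np.radians(F[2]);c,s=np.cos(a),np.sin(a)
    return np.array([F[0]+c*w[0]-s*w[1],F[1]+s*w[0]+c*w[1],w[2],w[3]+F[2]])
def plan(F,wps):
    """wps: (x,y,z,yaw,rows) TCP in frame F; prints rows; stores the commanded end pose"""
    c=cmd();R=axes(c[3]);cur=c.copy();L=[];T=[]
    for w in wps:
        g=to_w(F,w[:4]);g[3]=cur[3]+(g[3]-cur[3]+180)%360-180
        for k in range(1,w[4]+1):
            p=cur+(g-cur)*k/w[4]
            L.append((R@(p[:3]-c[:3])/300).round(3).tolist());T.append(round(-(p[3]-c[3])/360,3))
        cur=g
    e=c.copy();e[:3]+=R.T@np.array(L[-1])*300;e[3]-=T[-1]*360
    json.dump(e.tolist(),open(C,"w"));print(len(L),json.dumps({"linear":L,"turn":T}).replace(" ",""))
def where(F=B):
    s=env.state();p=s["ee_pos"];a=np.radians(F[2]);d=p[:2]-F[:2]
    print("t",round(s["time_s"],2),"loc",np.round([np.cos(a)*d[0]+np.sin(a)*d[1],-np.sin(a)*d[0]+np.cos(a)*d[1],p[2]],1),"yaw",round(s["ee_rot"][2]-F[2],1),"F",s["force"].round(1),"cmd",cmd().round(1))
E
python3 -c "
from plan import *
plan(B,[(-28,240,150,90,12),(-28,240,50,90,3),(-28,240,50,90,1)])"
```

```text
16 {"linear":[[-0.137,-0.059,0.021],[-0.274,-0.117,0.042],[-0.411,-0.176,0.062],[-0.547,-0.234,0.083],[-0.684,-0.293,0.104],[-0.821,-0.351,0.125],[-0.958,-0.41,0.146],[-1.095,-0.468,0.167],[-1.232,-0.527,0.187],[-1.369,-0.585,0.208],[-1.505,-0.644,0.229],[-1.642,-0.702,0.25],[-1.642,-0.702,0.361],[-1.642,-0.702,0.472],[-1.642,-0.702,0.583],[-1.642,-0.702,0.583]],"turn":[0.017,0.034,0.052,0.069,0.086,0.103,0.12,0.138,0.155,0.172,0.189,0.207,0.207,0.207,0.207,0.207]}
```

```bash
rm cmd.json; python3 -c "
from plan import *
plan(W,[(345,400,190,130,7)])
plan(B,[(-28,240,150,90,5),(-28,240,50,90,3),(-28,240,50,90,2)])"
```

```text
7 {"linear":[[-0.117,-0.051,0.017],[-0.235,-0.103,0.033],[-0.352,-0.154,0.05],[-0.47,-0.206,0.067],[-0.587,-0.257,0.083],[-0.705,-0.308,0.1],[-0.822,-0.36,0.117]],"turn":[0.015,0.029,0.044,0.059,0.074,0.088,0.103]}
10 {"linear":[[-0.172,0.044,0.027],[-0.344,0.089,0.053],[-0.517,0.133,0.08],[-0.689,0.177,0.106],[-0.861,0.221,0.133],[-0.861,0.221,0.244],[-0.861,0.221,0.355],[-0.861,0.221,0.466],[-0.861,0.221,0.466],[-0.861,0.221,0.466]],"turn":[0.021,0.041,0.062,0.083,0.104,0.104,0.104,0.104,0.104,0.104]}
```

step_arm([
  [-0.117, -0.051, 0.017],
  [-0.235, -0.103, 0.033],
  [-0.352, -0.154, 0.05],
  [-0.47, -0.206, 0.067],
  [-0.587, -0.257, 0.083],
  [-0.705, -0.308, 0.1],
  [-0.822, -0.36, 0.117],
], turn=[0.015, 0.029, 0.044, 0.059, 0.074, 0.088, 0.103], fingers=-1)

```text
time_s: 0.98
ee_pos: [345.7, 399.0, 189.4]
ee_rot: [-180.0, 0.0, 129.8]
force: [0.1, -0.3, 0.5]
gripper_width: 91.1
gripper_force: 0.0
```

step_arm([
  [-0.172, 0.044, 0.027],
  [-0.344, 0.089, 0.053],
  [-0.517, 0.133, 0.08],
  [-0.689, 0.177, 0.106],
  [-0.861, 0.221, 0.133],
  [-0.861, 0.221, 0.244],
  [-0.861, 0.221, 0.355],
  [-0.861, 0.221, 0.466],
  [-0.861, 0.221, 0.466],
  [-0.861, 0.221, 0.466],
], turn=[0.021, 0.041, 0.062, 0.083, 0.104, 0.104, 0.104, 0.104, 0.104, 0.104])

```text
time_s: 2.22
ee_pos: [561.6, 244.6, 50.2]
ee_rot: [-180.0, 0.0, 92.5]
force: [0.6, 0.3, -0.3]
gripper_width: 91.0
gripper_force: 0.0
```

```bash
python3 -c "
from plan import *
where()
plan(B,[(-28,86,50,90,15),(-28,72,50,90,3),(-28,72,50,90,2)])"
```

```text
t 2.23 loc [-28.1 239.9  50.2] yaw 89.8 F [ 0.6  0.3 -0.3] cmd [561.7 244.6  50.1  92.5]
20 {"linear":[[-0.034,0.0,0.0],[-0.068,0.0,0.0],[-0.103,0.0,0.0],[-0.137,0.0,0.0],[-0.171,0.001,0.0],[-0.205,0.001,0.0],[-0.239,0.001,0.0],[-0.274,0.001,0.0],[-0.308,0.001,0.0],[-0.342,0.001,0.0],[-0.376,0.001,0.0],[-0.41,0.001,0.0],[-0.445,0.001,0.0],[-0.479,0.002,0.0],[-0.513,0.002,0.0],[-0.529,0.002,0.0],[-0.544,0.002,0.0],[-0.56,0.002,0.0],[-0.56,0.002,0.0],[-0.56,0.002,0.0]],"turn":[-0.0,-0.0,-0.0,-0.0,-0.0,-0.0,-0.0,-0.0,-0.0,-0.0,-0.0,-0.0,-0.0,-0.0,-0.0,-0.0,-0.0,-0.0,-0.0,-0.0]}
```

step_arm([
  [-0.034, 0.0, 0.0],
  [-0.068, 0.0, 0.0],
  [-0.103, 0.0, 0.0],
  [-0.137, 0.0, 0.0],
  [-0.171, 0.001, 0.0],
  [-0.205, 0.001, 0.0],
  [-0.239, 0.001, 0.0],
  [-0.274, 0.001, 0.0],
  [-0.308, 0.001, 0.0],
  [-0.342, 0.001, 0.0],
  [-0.376, 0.001, 0.0],
  [-0.41, 0.001, 0.0],
  [-0.445, 0.001, 0.0],
  [-0.479, 0.002, 0.0],
  [-0.513, 0.002, 0.0],
  [-0.529, 0.002, 0.0],
  [-0.544, 0.002, 0.0],
  [-0.56, 0.002, 0.0],
  [-0.56, 0.002, 0.0],
  [-0.56, 0.002, 0.0],
], turn=[0, 0, 0, 0, 0, 0, 0, 0, 0, 0, 0, 0, 0, 0, 0, 0, 0, 0, 0, 0])

```text
time_s: 4.72
ee_pos: [569.9, 76.8, 50.2]
ee_rot: [180.0, 0.0, 92.6]
force: [-0.8, -0.9, -0.1]
gripper_width: 91.0
gripper_force: 0.0
```

Run:
```python
from plan import *; from h import *; from workcell import cams
where()
t=cams.grab_frame("top"); s=cams.grab_frame("scene"); pickle.dump({"top":t,"scene":s},open("f1.pkl","wb"))
a=cv2.resize(t["color"][100:230,190:330],None,fx=2.7,fy=2.7,interpolation=cv2.INTER_CUBIC)
b=cv2.resize(s["color"][170:300,180:320],None,fx=2.7,fy=2.7,interpolation=cv2.INTER_CUBIC)
cv2.imwrite("pics/p1.png",np.hstack([a,b]))
```

```text
t 4.72 loc [-27.8  71.8  50.2] yaw 89.9 F [-0.8 -0.9 -0.1] cmd [569.7  76.8  50.1  92.5]
```

View pics/p1.png

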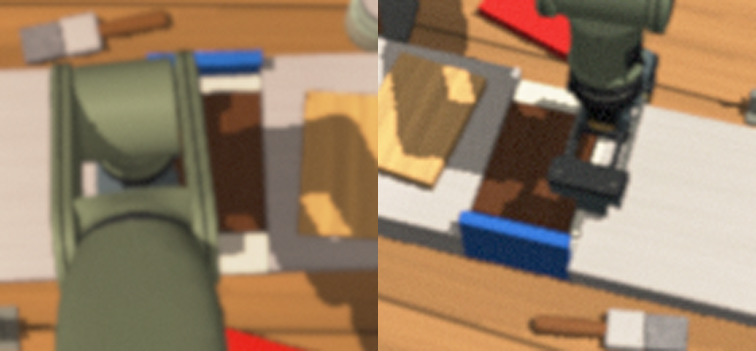

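The dark board lies in the seat against the step: no cream strip is left on that side. The light board is untouched. Now the light board gets pushed from the high side.

```bash
python3 -c "
from plan import *
plan(B,[(-28,80,50,90,1),(-28,80,140,90,2),(-30,-210,140,90,6)])
plan(B,[(-30,-234,140,90,1),(-30,-234,70,90,2),(-30,-234,70,90,1)])
plan(B,[(-30,-84,70,90,14),(-30,-67,70,90,4),(-30,-67,70,90,2)])"
```

```text
9 {"linear":[[0.027,-0.0,0.0],[0.027,-0.0,-0.15],[0.027,-0.0,-0.3],[-0.134,-0.001,-0.3],[-0.295,-0.002,-0.3],[-0.456,-0.002,-0.3],[-0.617,-0.003,-0.3],[-0.779,-0.004,-0.3],[-0.94,-0.004,-0.3]],"turn":[-0.0,-0.0,-0.0,-0.0,-0.0,-0.0,-0.0,-0.0,-0.0]}
4 {"linear":[[-0.08,-0.0,0.0],[-0.08,-0.0,0.117],[-0.08,-0.0,0.234],[-0.08,-0.0,0.234]],"turn":[-0.0,-0.0,-0.0,-0.0]}
20 {"linear":[[0.036,-0.0,-0.0],[0.071,-0.0,-0.0],[0.107,-0.0,-0.0],[0.143,-0.0,-0.0],[0.179,-0.0,-0.0],[0.214,-0.001,-0.0],[0.25,-0.001,-0.0],[0.286,-0.001,-0.0],[0.322,-0.001,-0.0],[0.357,-0.001,-0.0],[0.393,-0.001,-0.0],[0.429,-0.001,-0.0],[0.465,-0.001,-0.0],[0.5,-0.001,-0.0],[0.514,-0.001,-0.0],[0.529,-0.001,-0.0],[0.543,-0.002,-0.0],[0.557,-0.002,-0.0],[0.557,-0.002,-0.0],[0.557,-0.002,-0.0]],"turn":[-0.0,-0.0,-0.0,-0.0,-0.0,-0.0,-0.0,-0.0,-0.0,-0.0,-0.0,-0.0,-0.0,-0.0,-0.0,-0.0,-0.0,-0.0,-0.0,-0.0]}
```

step_arm([
  [0.027, 0, 0],
  [0.027, 0, -0.15],
  [0.027, 0, -0.3],
  [-0.134, -0.001, -0.3],
  [-0.295, -0.002, -0.3],
  [-0.456, -0.002, -0.3],
  [-0.617, -0.003, -0.3],
  [-0.779, -0.004, -0.3],
  [-0.94, -0.004, -0.3],
], turn=[0, 0, 0, 0, 0, 0, 0, 0, 0])

```text
time_s: 5.95
ee_pos: [581.2, -206.0, 140.1]
ee_rot: [180.0, -0.0, 92.6]
force: [0.8, 0.2, -0.3]
gripper_width: 91.0
gripper_force: 0.0
```

step_arm([
  [-0.08, 0, 0],
  [-0.08, 0, 0.117],
  [-0.08, 0, 0.234],
  [-0.08, 0, 0.234],
], turn=[0, 0, 0, 0])

```text
time_s: 6.45
ee_pos: [581.4, -227.7, 68.2]
ee_rot: [-179.8, -0.1, 92.6]
force: [-0.9, -0.1, 0.3]
gripper_width: 91.2
gripper_force: 0.0
```

step_arm([
  [0.036, 0, 0],
  [0.071, 0, 0],
  [0.107, 0, 0],
  [0.143, 0, 0],
  [0.179, 0, 0],
  [0.214, -0.001, 0],
  [0.25, -0.001, 0],
  [0.286, -0.001, 0],
  [0.322, -0.001, 0],
  [0.357, -0.001, 0],
  [0.393, -0.001, 0],
  [0.429, -0.001, 0],
  [0.465, -0.001, 0],
  [0.5, -0.001, 0],
  [0.514, -0.001, 0],
  [0.529, -0.001, 0],
  [0.543, -0.002, 0],
  [0.557, -0.002, 0],
  [0.557, -0.002, 0],
  [0.557, -0.002, 0],
], turn=[0, 0, 0, 0, 0, 0, 0, 0, 0, 0, 0, 0, 0, 0, 0, 0, 0, 0, 0, 0])

```text
time_s: 8.95
ee_pos: [574.1, -61.9, 69.9]
ee_rot: [180.0, -0.0, 92.5]
force: [-0.0, 0.4, -0.3]
gripper_width: 91.4
gripper_force: 0.0
```

```bash
python3 -c "
from plan import *
where()
plan(B,[(-30,-67,150,90,2),(-30,100,150,90,4),(-30,100,52,90,3),(-30,100,52,90,1)])
plan(B,[(-30,80,52,90,4),(-30,69,52,90,4),(-30,69,52,90,2)])
"
```

```text
t 8.95 loc [-30.  -66.9  69.9] yaw 89.8 F [-0.   0.4 -0.3] cmd [574.1 -62.   69.9  92.5]
10 {"linear":[[-0.0,0.0,-0.134],[-0.0,0.0,-0.267],[0.139,0.0,-0.267],[0.278,-0.0,-0.267],[0.417,-0.001,-0.267],[0.557,-0.001,-0.267],[0.557,-0.001,-0.158],[0.557,-0.001,-0.049],[0.557,-0.001,0.06],[0.557,-0.001,0.06]],"turn":[-0.0,-0.0,-0.0,-0.0,-0.0,-0.0,-0.0,-0.0,-0.0,-0.0]}
10 {"linear":[[-0.017,0.0,-0.0],[-0.034,0.0,-0.0],[-0.05,0.0,-0.0],[-0.067,0.0,-0.0],[-0.076,0.0,-0.0],[-0.085,0.0,-0.0],[-0.095,0.0,-0.0],[-0.104,0.0,-0.0],[-0.104,0.0,-0.0],[-0.104,0.0,-0.0]],"turn":[-0.0,-0.0,-0.0,-0.0,-0.0,-0.0,-0.0,-0.0,-0.0,-0.0]}
```

step_arm([
  [0, 0, -0.134],
  [0, 0, -0.267],
  [0.139, 0, -0.267],
  [0.278, 0, -0.267],
  [0.417, -0.001, -0.267],
  [0.557, -0.001, -0.267],
  [0.557, -0.001, -0.158],
  [0.557, -0.001, -0.049],
  [0.557, -0.001, 0.06],
  [0.557, -0.001, 0.06],
], turn=[0, 0, 0, 0, 0, 0, 0, 0, 0, 0])

```text
time_s: 10.2
ee_pos: [564.4, 104.6, 49.7]
ee_rot: [-179.7, 0.0, 92.5]
force: [-0.0, -0.1, 0.2]
gripper_width: 91.5
gripper_force: 0.0
```

step_arm([
  [-0.017, 0, 0],
  [-0.034, 0, 0],
  [-0.05, 0, 0],
  [-0.067, 0, 0],
  [-0.076, 0, 0],
  [-0.085, 0, 0],
  [-0.095, 0, 0],
  [-0.104, 0, 0],
  [-0.104, 0, 0],
  [-0.104, 0, 0],
], turn=[0, 0, 0, 0, 0, 0, 0, 0, 0, 0])

```text
time_s: 11.45
ee_pos: [567.8, 76.3, 52.0]
ee_rot: [180.0, -0.2, 92.5]
force: [-1.0, 11.5, 2.4]
gripper_width: 91.3
gripper_force: 5.4
```

Run:
```python
from plan import *; from h import *; from workcell import cams
where()
t=cams.grab_frame("top"); s=cams.grab_frame("scene"); pickle.dump({"top":t,"scene":s},open("f2.pkl","wb"))
a=cv2.resize(t["color"][100:230,190:330],None,fx=2.7,fy=2.7,interpolation=cv2.INTER_CUBIC)
b=cv2.resize(s["color"][170:300,180:320],None,fx=2.7,fy=2.7,interpolation=cv2.INTER_CUBIC)
cv2.imwrite("pics/p2.png",np.hstack([a,b]))
```

```text
t 11.45 loc [-29.9  71.5  52. ] yaw 89.8 F [-1.  11.5  2.4] cmd [567.7  73.7  51.9  92.5]
```

View pics/p2.png

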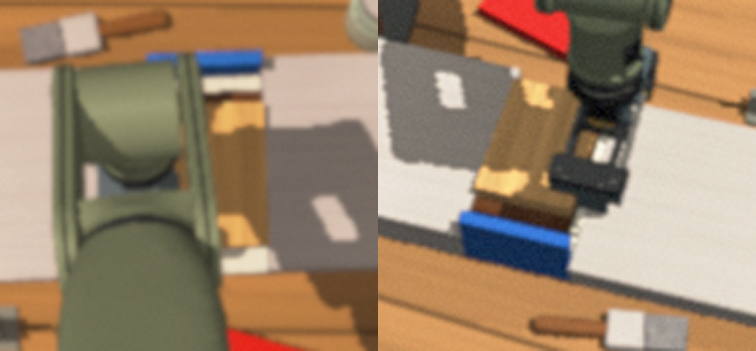

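Flush contact on the step side shows 11.5 N at the predicted spot, and the light board lies on the dark one, both still short of the fence. Now I push both in from the front.

```bash
python3 -c "
from plan import *
plan(B,[(-30,80,52,90,1),(-30,80,140,90,2),(-150,0,140,0,9),(-150,0,48,0,2),(-150,0,48,0,1)])
plan(B,[(-100,0,48,0,8),(-88,0,48,0,6),(-88,0,48,0,2)])
"
```

```text
15 {"linear":[[0.037,0.0,-0.0],[0.037,0.0,-0.147],[0.037,0.0,-0.294],[0.007,-0.044,-0.294],[-0.023,-0.089,-0.294],[-0.052,-0.133,-0.294],[-0.082,-0.177,-0.294],[-0.112,-0.222,-0.294],[-0.142,-0.266,-0.294],[-0.171,-0.31,-0.294],[-0.201,-0.355,-0.294],[-0.231,-0.399,-0.294],[-0.231,-0.399,-0.14],[-0.231,-0.399,0.013],[-0.231,-0.399,0.013]],"turn":[-0.0,-0.0,-0.0,0.027,0.055,0.083,0.111,0.138,0.166,0.194,0.222,0.25,0.25,0.25,0.25]}
16 {"linear":[[0.021,-0.0,-0.0],[0.042,-0.0,-0.0],[0.062,-0.0,-0.0],[0.083,-0.0,-0.0],[0.104,-0.0,-0.0],[0.125,-0.0,-0.0],[0.146,-0.001,-0.0],[0.166,-0.001,-0.0],[0.173,-0.001,-0.0],[0.18,-0.001,-0.0],[0.186,-0.001,-0.0],[0.193,-0.001,-0.0],[0.2,-0.001,-0.0],[0.206,-0.001,-0.0],[0.206,-0.001,-0.0],[0.206,-0.001,-0.0]],"turn":[-0.0,-0.0,-0.0,-0.0,-0.0,-0.0,-0.0,-0.0,-0.0,-0.0,-0.0,-0.0,-0.0,-0.0,-0.0,-0.0]}
```

step_arm([
  [0.037, 0, 0],
  [0.037, 0, -0.147],
  [0.037, 0, -0.294],
  [0.007, -0.044, -0.294],
  [-0.023, -0.089, -0.294],
  [-0.052, -0.133, -0.294],
  [-0.082, -0.177, -0.294],
  [-0.112, -0.222, -0.294],
  [-0.142, -0.266, -0.294],
  [-0.171, -0.31, -0.294],
  [-0.201, -0.355, -0.294],
  [-0.231, -0.399, -0.294],
], turn=[0, 0, 0, 0.027, 0.055, 0.083, 0.111, 0.138, 0.166, 0.194, 0.222, 0.25])

```text
time_s: 13.05
ee_pos: [450.5, -1.4, 139.7]
ee_rot: [179.9, 0.1, 2.2]
force: [-0.5, 0.4, -0.5]
gripper_width: 91.0
gripper_force: 0.0
```

step_arm([
  [0, 0, 0.1],
  [0, 0, 0.204],
  [0, 0, 0.307],
  [0, 0, 0.307],
], turn=[0, 0, 0, 0], fingers=0, force=20)

```text
time_s: 13.55
ee_pos: [449.2, -1.0, 46.2]
ee_rot: [180.0, 0.3, 2.6]
force: [-0.1, 0.4, -0.2]
gripper_width: 54.1
gripper_force: 0.0
```

step_arm([
  [0.021, 0, 0],
  [0.042, 0, 0],
  [0.062, 0, 0],
  [0.083, 0, 0],
  [0.104, 0, 0],
  [0.125, 0, 0],
  [0.146, -0.001, 0],
  [0.166, -0.001, 0],
  [0.173, -0.001, 0],
  [0.18, -0.001, 0],
  [0.186, -0.001, 0],
  [0.193, -0.001, 0],
  [0.2, -0.001, 0],
  [0.206, -0.001, 0],
  [0.206, -0.001, 0],
  [0.206, -0.001, 0],
], turn=[0, 0, 0, 0, 0, 0, 0, 0, 0, 0, 0, 0, 0, 0, 0, 0])

```text
time_s: 15.55
ee_pos: [511.0, 2.2, 47.8]
ee_rot: [-180.0, 0.2, 2.5]
force: [-7.7, 0.6, 3.4]
gripper_width: 45.3
gripper_force: 3.7
```

```bash
python3 -c "
from plan import *
where()
plan(B,[(-110,0,48,0,1),(-110,0,140,0,2),(-10,110,140,90,9)])
plan(B,[(-10,110,52,90,3),(-10,86,52,90,3),(-10,69,52,90,6),(-10,69,52,90,2)])
"
```

```text
t 15.55 loc [-90.1   0.1  47.8] yaw -0.2 F [-7.7  0.6  3.4] cmd [512.9   2.2  48.    2.5]
12 {"linear":[[-0.073,0.0,-0.0],[-0.073,0.0,-0.153],[-0.073,0.0,-0.307],[-0.036,-0.04,-0.307],[0.001,-0.081,-0.307],[0.038,-0.122,-0.307],[0.075,-0.163,-0.307],[0.112,-0.204,-0.307],[0.149,-0.245,-0.307],[0.186,-0.285,-0.307],[0.223,-0.326,-0.307],[0.259,-0.367,-0.307]],"turn":[-0.0,-0.0,-0.0,-0.028,-0.056,-0.084,-0.112,-0.139,-0.167,-0.195,-0.223,-0.25]}
14 {"linear":[[0.0,0.0,0.098],[0.0,0.0,0.196],[0.0,0.0,0.294],[-0.027,0.001,0.294],[-0.053,0.001,0.294],[-0.08,0.001,0.294],[-0.089,0.001,0.294],[-0.099,0.001,0.294],[-0.108,0.001,0.294],[-0.118,0.001,0.294],[-0.127,0.001,0.294],[-0.136,0.001,0.294],[-0.136,0.001,0.294],[-0.136,0.001,0.294]],"turn":[-0.0,-0.0,-0.0,-0.0,-0.0,-0.0,-0.0,-0.0,-0.0,-0.0,-0.0,-0.0,-0.0,-0.0]}
```

step_arm([
  [0.005, 0, 0],
  [0.01, 0, 0],
  [0.01, 0, 0],
], turn=[0, 0, 0])

```text
time_s: 15.92
ee_pos: [510.9, 2.1, 47.8]
ee_rot: [-180.0, 0.6, 2.5]
force: [-14.7, 0.1, 10.3]
gripper_width: 46.0
gripper_force: 7.3
```

step_arm([
  [-0.083, 0, 0],
  [-0.083, 0, -0.153],
  [-0.083, 0, -0.307],
  [-0.046, -0.04, -0.307],
  [-0.009, -0.081, -0.307],
  [0.028, -0.122, -0.307],
  [0.065, -0.163, -0.307],
  [0.102, -0.204, -0.307],
  [0.139, -0.245, -0.307],
  [0.176, -0.285, -0.307],
  [0.213, -0.326, -0.307],
  [0.249, -0.367, -0.307],
], turn=[0, 0, 0, -0.028, -0.056, -0.084, -0.112, -0.139, -0.167, -0.195, -0.223, -0.25], fingers=-1)

```text
time_s: 17.42
ee_pos: [588.0, 116.4, 140.8]
ee_rot: [179.7, -0.0, 92.9]
force: [-0.7, 0.2, -0.5]
gripper_width: 91.2
gripper_force: 0.0
```

step_arm([
  [0, 0, 0.098],
  [0, 0, 0.196],
  [0, 0, 0.294],
  [-0.027, 0.001, 0.294],
  [-0.053, 0.001, 0.294],
  [-0.08, 0.001, 0.294],
  [-0.089, 0.001, 0.294],
  [-0.099, 0.001, 0.294],
  [-0.108, 0.001, 0.294],
  [-0.118, 0.001, 0.294],
  [-0.127, 0.001, 0.294],
  [-0.136, 0.001, 0.294],
  [-0.136, 0.001, 0.294],
  [-0.136, 0.001, 0.294],
], turn=[0, 0, 0, 0, 0, 0, 0, 0, 0, 0, 0, 0, 0, 0])

```text
time_s: 19.18
ee_pos: [587.6, 77.2, 51.9]
ee_rot: [-180.0, -0.2, 92.6]
force: [-1.6, 8.2, 1.6]
gripper_width: 91.4
gripper_force: 4.0
```

```bash
python3 -c "
from plan import *
where()
plan(B,[(-10,90,52,90,2),(-10,90,180,90,3),(-10,90,180,90,1)])
plan(W,[(402.5,262,180,95.6,6),(402.5,262,140,95.6,2)])
"
```

```text
t 19.18 loc [-10.   71.5  51.9] yaw 89.9 F [-1.6  8.2  1.6] cmd [587.8  74.9  51.9  92.5]
6 {"linear":[[0.035,-0.0,-0.0],[0.069,-0.0,-0.0],[0.069,-0.0,-0.143],[0.069,-0.0,-0.285],[0.069,-0.0,-0.427],[0.069,-0.0,-0.427]],"turn":[-0.0,-0.0,-0.0,-0.0,-0.0,-0.0]}
8 {"linear":[[0.097,-0.098,-0.0],[0.194,-0.196,-0.0],[0.291,-0.295,-0.0],[0.388,-0.393,-0.0],[0.485,-0.491,-0.0],[0.581,-0.589,-0.0],[0.581,-0.589,0.067],[0.581,-0.589,0.133]],"turn":[-0.001,-0.003,-0.004,-0.006,-0.007,-0.009,-0.009,-0.009]}
```

step_arm([
  [0.035, 0, 0],
  [0.069, 0, 0],
  [0.069, 0, -0.143],
  [0.069, 0, -0.285],
  [0.069, 0, -0.427],
  [0.069, 0, -0.427],
], turn=[0, 0, 0, 0, 0, 0])

```text
time_s: 19.92
ee_pos: [589.1, 96.2, 183.8]
ee_rot: [179.5, -0.0, 92.6]
force: [-0.4, -0.4, -1.0]
gripper_width: 90.9
gripper_force: 0.0
```

step_arm([
  [0.097, -0.098, 0],
  [0.194, -0.196, 0],
  [0.291, -0.295, 0],
  [0.388, -0.393, 0],
  [0.485, -0.491, 0],
  [0.581, -0.589, 0],
  [0.581, -0.589, 0],
  [0.581, -0.589, 0],
], turn=[-0.001, -0.003, -0.004, -0.006, -0.007, -0.009, -0.009, -0.009])

```text
time_s: 20.92
ee_pos: [402.7, 261.6, 179.3]
ee_rot: [-180.0, 0.1, 95.8]
force: [-0.2, 0.8, 0.5]
gripper_width: 91.2
gripper_force: 0.0
```

Run:
```python
import json
c=json.load(open("cmd.json"));c[2]+=0.133*300;json.dump(c,open("cmd.json","w"))
from plan import *; from h import *; from workcell import cams
where(W)
st=env.state();w=cams.grab_frame("wrist");t=cams.grab_frame("top"); s=cams.grab_frame("scene"); pickle.dump({"top":t,"scene":s,"wrist":w,"st":st},open("f3.pkl","wb"))
a=cv2.resize(t["color"][100:230,220:330],(338,400),interpolation=cv2.INTER_CUBIC)
b=cv2.resize(s["color"][180:290,180:290],(400,400),interpolation=cv2.INTER_CUBIC)
cv2.imwrite("pics/p3.png",np.hstack([a,b])); cv2.imwrite("pics/w3.png",w["color"])
print(w["tool_from_camera"].round(3))
h=cv2.cvtColor(t["color"],cv2.COLOR_BGR2HSV).astype(int)
m=(h[...,1]>75)&(h[...,0]<28);m[:124]=0;m[205:]=0;m[:,:235]=0;m[:,300:]=0
r=board(t,m,70);print(r);print(to_w(B,[0,0,0,0]))
```

```text
t 20.93 loc [402.7 261.6 179.3] yaw 95.8 F [-0.2  0.8  0.5] cmd [402.6 261.9 180.   95.8]
[[-0.00000e+00 -9.63000e-01 -2.71000e-01  7.65060e+01]
 [ 1.00000e+00 -1.00000e-03  2.00000e-03 -5.52000e-01]
 [-2.00000e-03 -2.71000e-01  9.63000e-01 -1.59518e+02]
 [ 0.00000e+00  0.00000e+00  0.00000e+00  1.00000e+00]]
(((601.7218627929688, 5.108345031738281), (153.8271484375, 112.84835052490234), 2.565659284591675), (248, 125, 42, 55))
[601.    6.3   0.    2.7]
```

View pics/p3.png

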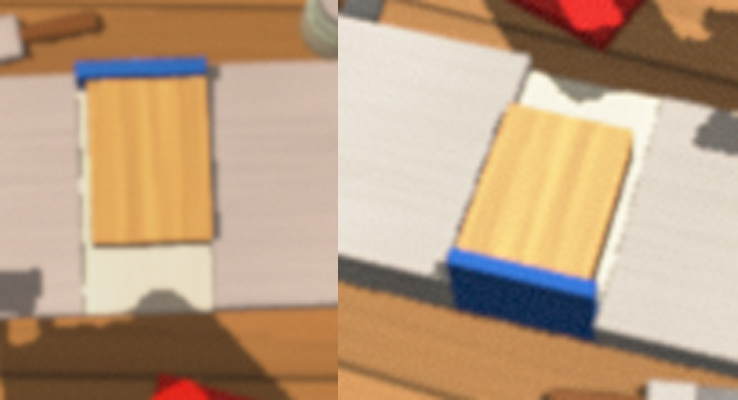

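View pics/w3.png

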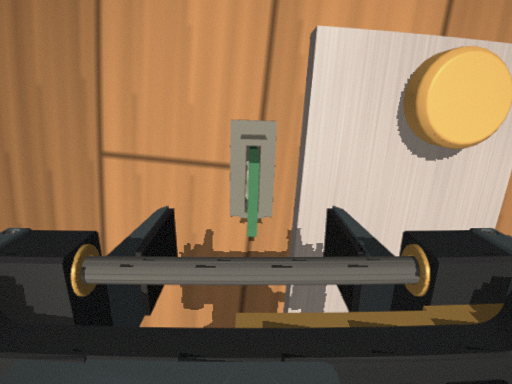

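The pile sits square against fence and step, with the boards in line (light board fits at yaw 2.6°). The wrist view shows the green tag centred between the fingers, columns 247–259 and rows 147–240.

Run:
```python
from plan import *; from h import *
from scipy.spatial.transform import Rotation as Ro
d=pickle.load(open("f3.pkl","rb"));w=d["wrist"];st=d["st"]
T=np.eye(4);T[:3,:3]=Ro.from_euler("xyz",st["ee_rot"],degrees=True).as_matrix();T[:3,3]=st["ee_pos"]
E=T@w["tool_from_camera"]
h=cv2.cvtColor(w["color"],cv2.COLOR_BGR2HSV).astype(int)
m=(h[...,0]>50)&(h[...,0]<90)&(h[...,1]>85);m[:,:200]=0;m[:,300:]=0;m[:130]=0;m[250:]=0
c=max(cv2.findContours(m.astype(np.uint8),0,cv2.CHAIN_APPROX_NONE)[0],key=cv2.contourArea).reshape(-1,2)
print(cv2.boundingRect(c),cv2.minAreaRect(onz(w,c,116,E)[:,:2].astype(np.float32)))
for r in range(145,242,12):
    q=np.nonzero(m[r])[0];print(r,q[[0,-1]] if len(q) else 0,end=" ")
print()
print(onz(w,[[253,240],[253,150]],116,E).round(1).tolist())
# predicted top corners for tag at (402.5,262,5.6)
print(proj(w,frame([402.5,262,5.6],[[4,30,116],[-4,30,116],[-4,-30,116],[4,-30,116]]),E).round(0).tolist())
plan(W,[(402.5,262,107,95.6,5),(402.5,262,107,95.6,1)])
```

```text
(247, 147, 12, 90) ((403.67095947265625, 270.9329833984375), (7.131108283996582, 71.45997619628906), 3.971735954284668)
145 0 157 [250 257] 169 [249 258] 181 [249 257] 193 [249 257] 205 [248 257] 217 [248 256] 229 [248 255] 241 0 
[[407.9, 232.0, 116.0], [400.3, 304.2, 116.0]]
[[256.0, 166.0], [245.0, 166.0], [245.0, 240.0], [255.0, 240.0]]
6 {"linear":[[0.0,-0.0,0.049],[0.0,-0.0,0.097],[0.0,-0.0,0.146],[0.0,-0.0,0.195],[0.0,-0.0,0.243],[0.0,-0.0,0.243]],"turn":[0.0,0.0,0.0,0.0,0.0,0.0]}
```

step_arm([
  [0, 0.003, 0.049],
  [0, 0.003, 0.097],
  [0, 0.003, 0.146],
  [0, 0.003, 0.195],
  [0, 0.003, 0.243],
  [0, 0.003, 0.243],
], turn=[0, 0, 0, 0, 0, 0])

```text
time_s: 21.82
ee_pos: [402.8, 261.6, 105.7]
ee_rot: [-179.9, 0.1, 95.8]
force: [0.3, 0.3, 0.3]
gripper_width: 91.2
gripper_force: 0.0
```

step_arm([
  [0, 0, 0],
  [0, 0, 0],
  [0, 0, 0],
  [0, 0, 0],
  [0, 0, 0],
  [0, 0, 0],
  [0, 0, 0],
], turn=[0, 0, 0, 0, 0, 0, 0], fingers=1, force=25)

```text
time_s: 22.7
ee_pos: [403.6, 262.0, 107.1]
ee_rot: [180.0, -0.0, 95.8]
force: [0.8, -0.1, 0.3]
gripper_width: 24.2
gripper_force: 0.0
```

step_arm([
  [0, 0, -0.08],
  [0, 0, -0.16],
  [0, 0, -0.3],
  [0, 0, -0.45],
  [0, 0, -0.45],
  [0, 0, -0.45],
], turn=[0, 0, 0, 0, 0, 0])

```text
time_s: 23.45
ee_pos: [403.1, 261.7, 241.5]
ee_rot: [-179.9, 0.0, 95.8]
force: [-0.0, -0.6, -0.1]
gripper_width: 0.3
gripper_force: 0.0
```

Run:
```python
import json
c=[402.5+.9,262,107.1-3*-45.0,95.76]
json.dump(c,open("cmd.json","w"))
from plan import *; from h import *; from workcell import cams
from scipy.spatial.transform import Rotation as Ro
where(W)
t=cams.grab_frame("top"); s=cams.grab_frame("scene");st=env.state();w=cams.grab_frame("wrist"); pickle.dump({"top":t,"scene":s,"wrist":w,"st":st},open("f4.pkl","wb"))
# predicted hole & corners
p=st["ee_pos"]
for n,f in (("scene",s),("top",t)):
    print(n,proj(f,frame([p[0],p[1],5.8],[[0,30,p[2]+9],[0,-30,p[2]+9],[0,0,p[2]-31],[0,30,p[2]-101],[0,-30,p[2]-101]])).round(1).tolist())
a=cv2.resize(s["color"][130:260,290:400],None,fx=4,fy=4,interpolation=cv2.INTER_CUBIC)
cv2.imwrite("pics/p4.png",a)
```

```text
t 23.45 loc [403.1 261.7 241.5] yaw 95.8 F [-0.  -0.6 -0.1] cmd [403.4 262.  242.1  95.8]
scene [[357.7, 164.0], [335.7, 160.7], [344.2, 171.6], [350.3, 188.1], [330.0, 184.9]]
top [[148.7, 220.2], [173.4, 218.1], [164.4, 219.9], [158.5, 221.9], [181.0, 220.0]]
```

View pics/p4.png

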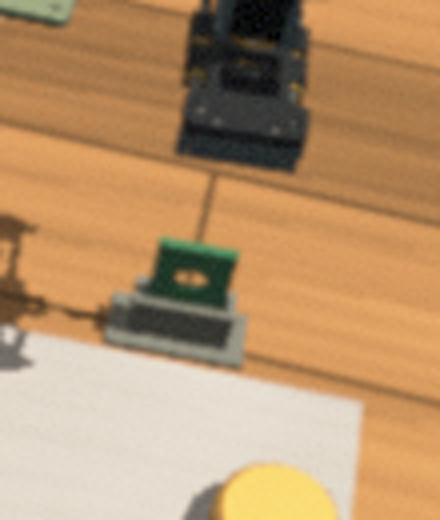

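The close was still running (24 mm) when the lift began, so the tag is still standing in the rack, undisturbed. I repeat it from a smaller opening and give it time to close.

step_arm([
  [0, 0, 0.1],
  [0, 0, 0.2],
  [0, 0, 0.25],
  [0, 0, 0.25],
  [0, 0, 0.25],
  [0, 0, 0.25],
], turn=[0, 0, 0, 0, 0, 0], fingers=0.2)

```text
time_s: 24.35
ee_pos: [404.2, 262.4, 168.1]
ee_rot: [179.9, -0.1, 95.8]
force: [0.0, -0.3, 0.1]
gripper_width: 36.6
gripper_force: 0.0
```

step_arm([
  [0, 0, 0.08],
  [0, 0, 0.16],
  [0, 0, 0.2],
  [0, 0, 0.2],
  [0, 0, 0.2],
], turn=[0, 0, 0, 0, 0])

```text
time_s: 24.98
ee_pos: [404.2, 262.4, 107.9]
ee_rot: [179.9, -0.1, 95.8]
force: [-0.7, -0.7, 0.2]
gripper_width: 36.5
gripper_force: 0.0
```

step_arm([
  [0, 0, 0],
  [0, 0, 0],
  [0, 0, 0],
  [0, 0, 0],
  [0, 0, 0],
  [0, 0, 0],
  [0, 0, 0],
  [0, 0, 0],
], turn=[0, 0, 0, 0, 0, 0, 0, 0], fingers=1, force=25)

```text
time_s: 25.98
ee_pos: [403.7, 262.0, 107.2]
ee_rot: [180.0, -0.0, 95.8]
force: [-0.3, -0.4, 3.9]
gripper_width: 8.1
gripper_force: 25.0
```

```bash
python3 -c "
import json
json.dump([403.7,262.0,107.2,95.76],open('cmd.json','w'))
from plan import *
plan(W,[(403.7,262,242,95.76,5)])
plan(W,[(375,0,245,95.76,6)])
plan(PEG,[(-65,0,225,90,6),(-65,0,194,90,2),(-65,0,194,90,2)])
"
```

```text
5 {"linear":[[0.0,0.0,-0.09],[0.0,0.0,-0.18],[0.0,0.0,-0.27],[0.0,0.0,-0.359],[0.0,0.0,-0.449]],"turn":[-0.0,-0.0,0.0,0.0,0.0]}
6 {"linear":[[-0.143,-0.03,-0.002],[-0.286,-0.061,-0.003],[-0.43,-0.091,-0.005],[-0.573,-0.122,-0.007],[-0.716,-0.152,-0.009],[-0.859,-0.183,-0.01]],"turn":[-0.0,-0.0,0.0,0.0,0.0,0.0]}
10 {"linear":[[-0.152,-0.035,0.011],[-0.304,-0.071,0.022],[-0.456,-0.106,0.033],[-0.608,-0.141,0.044],[-0.76,-0.177,0.055],[-0.912,-0.212,0.066],[-0.912,-0.212,0.118],[-0.912,-0.212,0.17],[-0.912,-0.212,0.17],[-0.912,-0.212,0.17]],"turn":[-0.001,-0.002,-0.003,-0.004,-0.005,-0.006,-0.006,-0.006,-0.006,-0.006]}
```

step_arm([
  [0, 0, -0.09],
  [0, 0, -0.18],
  [0, 0, -0.27],
  [0, 0, -0.359],
  [0, 0, -0.449],
  [0, 0, -0.449],
], turn=[0, 0, 0, 0, 0, 0])

```text
time_s: 26.72
ee_pos: [404.3, 262.5, 243.0]
ee_rot: [179.8, -0.1, 95.8]
force: [0.3, -0.4, -1.6]
gripper_width: 7.7
gripper_force: 25.0
```

step_arm([
  [-0.143, -0.03, -0.002],
  [-0.286, -0.061, -0.003],
  [-0.43, -0.091, -0.005],
  [-0.573, -0.122, -0.007],
  [-0.716, -0.152, -0.009],
  [-0.859, -0.183, -0.01],
], turn=[0, 0, 0, 0, 0, 0])

```text
time_s: 27.48
ee_pos: [373.7, -1.2, 243.2]
ee_rot: [-179.9, -0.0, 95.8]
force: [1.1, 0.3, -0.6]
gripper_width: 7.7
gripper_force: 25.0
```

step_arm([
  [-0.152, -0.035, 0.011],
  [-0.304, -0.071, 0.022],
  [-0.456, -0.106, 0.033],
  [-0.608, -0.141, 0.044],
  [-0.76, -0.177, 0.055],
  [-0.912, -0.212, 0.066],
  [-0.912, -0.212, 0.118],
  [-0.912, -0.212, 0.17],
  [-0.912, -0.212, 0.17],
  [-0.912, -0.212, 0.17],
], turn=[-0.001, -0.002, -0.003, -0.004, -0.005, -0.006, -0.006, -0.006, -0.006, -0.006])

```text
time_s: 28.72
ee_pos: [339.1, -278.4, 193.4]
ee_rot: [-180.0, -0.0, 98.0]
force: [0.5, 0.1, -0.7]
gripper_width: 7.8
gripper_force: 25.0
```

Run:
```python
from plan import *; from h import *; from workcell import cams
where(PEG)
s=cams.grab_frame("scene");st=env.state();w=cams.grab_frame("wrist"); pickle.dump({"scene":s,"wrist":w,"st":st},open("f5.pkl","wb"))
p=st["ee_pos"];yaw=st["ee_rot"][2]-90
a=s["color"].copy()[95:205,110:220]; S=4.5
a=cv2.resize(a,None,fx=S,fy=S,interpolation=cv2.INTER_CUBIC)
hole=frame([p[0],p[1],yaw],[[0,12.5*np.sin(k),p[2]-31+12.5*np.cos(k)] for k in np.linspace(0,6.28,13)])
u=lambda q:((q-[110,95]+.5)*S-.5)
for q in u(proj(s,hole)): cv2.circle(a,tuple(int(v) for v in q),1,(0,0,255),-1)
t12=np.tan(np.radians(12))
peg=frame(PEG,[[d,0,156.7-d*t12] for d in (-27.7,0,31)])
for q in u(proj(s,peg)): cv2.circle(a,tuple(int(v) for v in q),2,(255,0,255),-1)
cv2.imwrite("pics/p5.png",np.hstack([a,cv2.resize(w["color"][:250,150:400],(300,495),interpolation=cv2.INTER_AREA)]))
```

```text
t 28.73 loc [-65.    0.2 193.4] yaw 90.0 F [ 0.5  0.1 -0.7] cmd [ 339.1 -278.5  193.9   97.9]
```

View pics/p5.png

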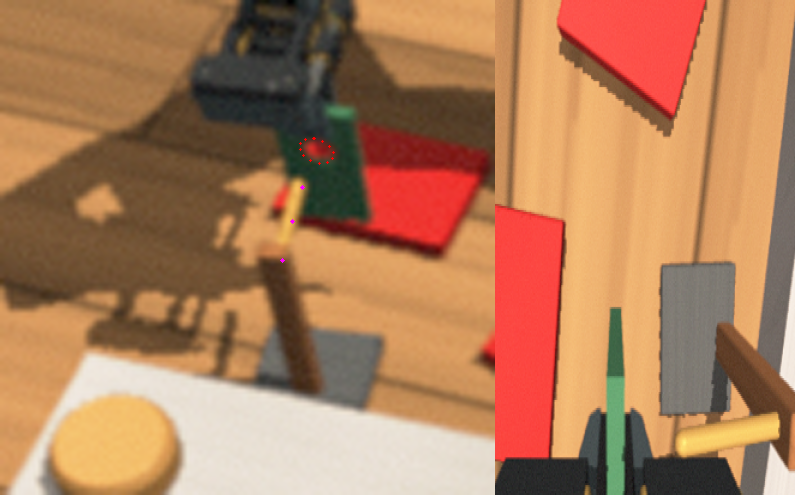

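The red ring for the predicted hole lands on the seen hole at (317,150), and the predicted peg (magenta) lies on the brass peg to about 1 px. I cross-check with the wrist camera, where the peg tip is near px (307,224) and its base near (384,216).

Run:
```python
from plan import *; from h import *
from scipy.spatial.transform import Rotation as Ro
d=pickle.load(open("f5.pkl","rb"));w=d["wrist"];s=d["scene"];st=d["st"]
T=np.eye(4);T[:3,:3]=Ro.from_euler("xyz",st["ee_rot"],degrees=True).as_matrix();T[:3,3]=st["ee_pos"]
E=T@w["tool_from_camera"];t12=np.tan(np.radians(12))
L=[[d_,0,156.7-d_*t12] for d_ in (-27.7,31)]
print("pred wrist",proj(w,frame(PEG,L),E).round(1).tolist())
h=cv2.cvtColor(w["color"],cv2.COLOR_BGR2HSV).astype(int)
m=(h[...,0]>15)&(h[...,0]<30)&(h[...,1]>130)&(h[...,2]>130);m[:205]=0;m[235:]=0;m[:,:296]=0;m[:,392:]=0
for c in range(300,390,12):
    q=np.nonzero(m[:,c])[0];print(c,(q[[0,-1]],q.mean().round(1)) if len(q) else 0,end=" ")
print()
for z in (156,162,168): print(z,onz(w,[[306.7,223.7]],z,E).round(1).tolist())
p2=np.array([(302-0+.0)/4.5+110-.4,(0)]) 
# fit planar pose: wrist tip/base + scene axis points
sc=lambda u,v:[(u+.5)/4.5-.5+110,(v+.5)/4.5-.5+95]
r,res=fit2=least_squares(lambda p:np.concatenate([(proj(w,frame(p,L),E)-[[309,223.5],[384,216]]).ravel(),(proj(s,frame(p,L[:1]))-[sc(300,186)]).ravel()]),PEG).x,None
print("fit",r.round(1))
plan(PEG,[(-28,0,193.5,90,6),(0,0,189,90,6),(0,0,189,90,2)])
```

```text
pred wrist [[305.2, 220.0], [383.0, 213.1]]
300 (array([220, 226]), np.float64(223.0)) 312 (array([216, 230]), np.float64(223.0)) 324 (array([214, 228]), np.float64(221.0)) 336 (array([213, 226]), np.float64(219.5)) 348 (array([212, 230]), np.float64(219.3)) 360 (array([210, 224]), np.float64(217.0)) 372 (array([209, 222]), np.float64(215.5)) 384 (array([208, 221]), np.float64(214.5)) 
156 [[379.3, -278.4, 156.0]]
162 [[377.7, -276.1, 162.0]]
168 [[376.2, -273.8, 168.0]]
fit [ 405.7 -271.6    8.1]
14 {"linear":[[0.0,0.021,0.0],[0.0,0.041,0.0],[0.0,0.062,0.001],[0.0,0.082,0.001],[0.0,0.103,0.001],[0.0,0.123,0.001],[0.0,0.139,0.004],[0.0,0.154,0.006],[0.0,0.17,0.009],[0.0,0.186,0.011],[0.0,0.201,0.014],[0.0,0.217,0.016],[0.0,0.217,0.016],[0.0,0.217,0.016]],"turn":[-0.0,-0.0,-0.0,-0.0,-0.0,-0.0,-0.0,-0.0,-0.0,-0.0,-0.0,-0.0,-0.0,-0.0]}
```

step_arm([
  [-0.005, 0.02, 0],
  [-0.005, 0.04, 0],
  [-0.005, 0.062, 0.001],
  [-0.005, 0.082, 0.001],
  [-0.005, 0.103, 0.001],
  [-0.005, 0.123, 0.001],
  [-0.005, 0.14, 0.004],
  [-0.005, 0.155, 0.006],
  [-0.005, 0.17, 0.009],
  [-0.005, 0.186, 0.011],
  [-0.005, 0.202, 0.014],
  [-0.005, 0.22, 0.016],
  [-0.005, 0.22, 0.016],
  [-0.005, 0.22, 0.016],
], turn=[0, 0, 0, 0, 0, 0, 0, 0, 0, 0, 0, 0, 0, 0])

```text
time_s: 30.58
ee_pos: [404.7, -270.9, 188.9]
ee_rot: [-180.0, -0.0, 97.9]
force: [0.7, -0.7, -0.3]
gripper_width: 7.6
gripper_force: 25.0
```

Run:
```python
from plan import *; from h import *; from workcell import cams
where(PEG)
s=cams.grab_frame("scene");w=cams.grab_frame("wrist")
a=cv2.resize(s["color"][95:205,110:220],None,fx=4.5,fy=4.5,interpolation=cv2.INTER_CUBIC)
cv2.imwrite("pics/p6.png",np.hstack([a,cv2.resize(w["color"][:250,150:400],(300,495),interpolation=cv2.INTER_AREA)]))
```

```text
t 30.57 loc [  1.   -1.5 188.9] yaw 89.9 F [ 0.7 -0.7 -0.3] cmd [ 403.6 -269.5  189.1   97.9]
```

View pics/p6.png

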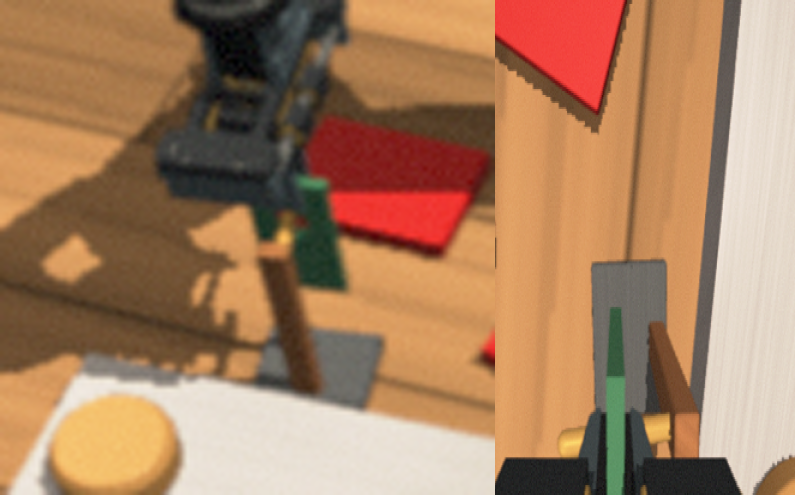

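The peg passes through the hole: its tip shows in front at (565,440) and it runs on behind the tag to the column, with no contact force. Now I lower it onto the peg.

step_arm([
  [0, 0, 0.005],
  [0, 0, 0.01],
  [0, 0, 0.015],
  [0, 0, 0.02],
  [0, 0, 0.024],
  [0, 0, 0.024],
], turn=[0, 0, 0, 0, 0, 0])

```text
time_s: 31.42
ee_pos: [404.8, -271.0, 181.7]
ee_rot: [180.0, 0.0, 97.9]
force: [-0.3, 0.5, -0.4]
gripper_width: 8.1
gripper_force: 25.0
```

step_arm([
  [0, 0, 0.004],
  [0, 0, 0.007],
  [0, 0, 0.007],
  [0, 0, 0.007],
], turn=[0, 0, 0, 0])

```text
time_s: 31.92
ee_pos: [405.3, -271.4, 180.7]
ee_rot: [179.9, 0.1, 97.9]
force: [-0.2, 0.2, 5.8]
gripper_width: 8.0
gripper_force: 25.0
```

step_arm([
  [0, 0, -0.003],
  [0, 0, -0.003],
  [0, 0, -0.003],
  [0, 0, -0.003],
  [0, 0, -0.003],
], turn=[0, 0, 0, 0, 0], fingers=0.45)

```text
time_s: 32.55
ee_pos: [404.7, -270.9, 180.4]
ee_rot: [-180.0, -0.0, 97.9]
force: [-0.2, -0.1, 0.0]
gripper_width: 25.3
gripper_force: 0.0
```

step_arm([
  [0, 0, -0.03],
  [0, 0, -0.08],
  [0, 0, -0.16],
  [0, 0, -0.3],
  [0, 0, -0.4],
  [0, 0, -0.4],
], turn=[0, 0, 0, 0, 0, 0])

```text
time_s: 33.3
ee_pos: [405.9, -271.7, 303.9]
ee_rot: [179.7, 0.3, 97.9]
force: [-0.0, 0.5, -0.6]
gripper_width: 25.2
gripper_force: 0.0
```

Run:
```python
from plan import *; from h import *; from workcell import cams
where(PEG)
s=cams.grab_frame("scene");t=cams.grab_frame("top")
a=cv2.resize(s["color"][95:205,110:220],(430,430),interpolation=cv2.INTER_CUBIC)
b=cv2.resize(s["color"][150:290,170:290],(369,430),interpolation=cv2.INTER_CUBIC)
cv2.imwrite("pics/p7.png",np.hstack([a,b]))
h=cv2.cvtColor(t["color"],cv2.COLOR_BGR2HSV).astype(int)
m=(h[...,1]>75)&(h[...,0]<28);m[:124]=0;m[205:]=0;m[:,:235]=0;m[:,300:]=0
print(board(t,m,70))
```

```text
t 33.3 loc [  2.   -2.5 303.9] yaw 89.9 F [-0.   0.5 -0.6] cmd [ 403.6 -269.5  189.1   97.9]
(((601.7653198242188, 5.094570159912109), (153.73947143554688, 113.03892517089844), 2.561866521835327), (248, 125, 42, 55))
```

View pics/p7.png

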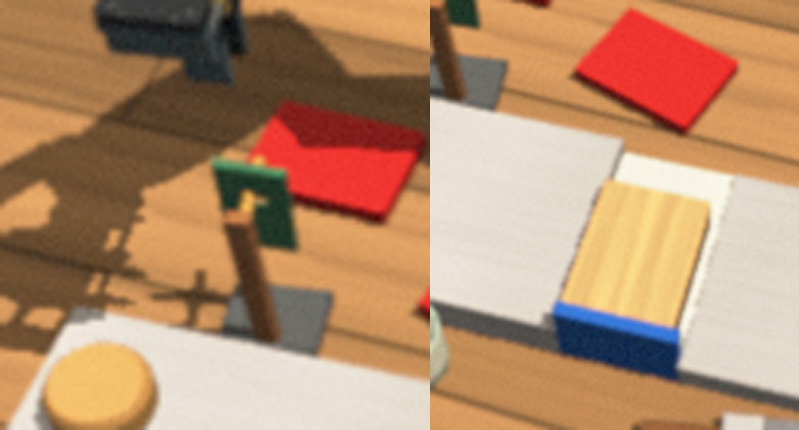

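The tag hangs on the peg clear of the gripper, with the peg tip showing at (257,160), and the pile is unchanged. I wait for it to settle, then hand in.

step_arm([
  [0, 0, 0],
  [0, 0, 0],
  [0, 0, 0],
  [0, 0, 0],
  [0, 0, 0],
  [0, 0, 0],
  [0, 0, 0],
  [0, 0, 0],
  [0, 0, 0],
  [0, 0, 0],
  [0, 0, 0],
  [0, 0, 0],
  [0, 0, 0],
  [0, 0, 0],
  [0, 0, 0],
  [0, 0, 0],
  [0, 0, 0],
  [0, 0, 0],
  [0, 0, 0],
  [0, 0, 0],
], turn=[0, 0, 0, 0, 0, 0, 0, 0, 0, 0, 0, 0, 0, 0, 0, 0, 0, 0, 0, 0])

```text
time_s: 35.9
ee_pos: [404.7, -270.9, 300.5]
ee_rot: [-180.0, -0.0, 97.9]
force: [-0.6, -0.1, 0.2]
gripper_width: 25.3
gripper_force: 0.0
```

```bash
python3 -c "
from workcell import env
print(env.job_done())"
```

```text
the job is handed in; nothing more can be done
None
```

I handed the job in at about 36 s; no verdict came back. By force and camera checks, both boards are piled square in the seat (dark under light, flush to fence and step), the green tag hangs released on the brass peg, and no move went near the cheeses, jar or brush, though I did not re-measure them.

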